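Set the backdrop and show the die to the inspection camera

TASK

Show the spare cutter die to the inspection camera. First hang the white folded backdrop over the middle of the stand's horizontal bar so that it straddles it, and let go of it; then lift the steel die from its holder and hold it in the air straight above the yellow dot, its middle as high as the centre of the lens, level with its toothed side still down and its long sides square to the camera. Finish while still holding the die there, steady and touching nothing but the gripper, with the backdrop still hanging; leave the step gauge, star knob and bottle alone, and do not knock the die or the arm hard against the stand.

Things in the scene. Friction and masses are not known exactly. Their poses are not given: they have to be found in the camera images.
- inspection_stand: Fixed stand. Origin on the table plane under the yellow dot (12 mm) on its dark base (10 mm thick, 275 x 50 mm, cross foot 150 mm). x runs level from camera to bar, y along the bar, z up. Grey camera 40 mm wide, top at z 141 mm, x -154 to -80 mm, lens facing +x, its centre at z 120. Bar 12 mm thick along y at x +85, axis at z 165 mm, on posts at y +-65 with 17 mm caps: 112 mm free.
- view_point (a point): The point straight above the yellow dot, 120 mm above the table, 80 mm in front of the lens on its axis, where the middle of the die must be held; axes as the stand.
- bar_mid (a point): Middle of the stand's horizontal bar, on its axis, 165 mm above the table; axes as the stand (y along the bar).
- backdrop: White folded backdrop, rigid, loose, 90 g, standing on the table: upside-down U, 30 mm thick (x), 84 wide (y), 95 tall (z). Two upright legs 3 mm thick, 24 mm apart inside, joined by a flat 3 mm top; black lower edges. Origin: centre of its underside, z up. Grip across the 30 mm near the top. Front and back are alike. Hung, its top rests on the bar and its origin is 79 mm above the table.
- die_holder: Fixed aluminium pedestal 22 (x) x 82 mm (y) on a black foot 48 x 100 x 6 mm. The die lies on its top, 25 mm above the table, between end stops 8 mm higher and 66 mm apart along y. The die's long sides overhang it by 3 mm, so fingers can reach down beside it to 10 mm above the table. Origin: centre of the underside, z up.
- spare_die: Spare cutter die, steel block 28 (x) x 60 (y, long) x 18 mm (z), two bores in its top, fine teeth along its lower edge; about 0.21 kg (varies), loose in the holder, long axis along the holder's y. Origin: centre of its toothed underside, z up. Grip across the 28 mm; either long side may face the camera.
- die_mid (a point): Middle of the die, 9 mm above its underside; axes as the die.
- step_gauge: Aluminium staircase-shaped gauge, 26 x 68 x 24 mm, bystander, leave alone. Origin under its centre.
- clamp_knob: Black star knob with its stud up, 36 x 35 x 38 mm, bystander, leave alone. Origin under its centre.
- flux_bottle: White bottle with a red needle cap, 40 mm across, 116 mm tall, bystander, leave alone. Origin under its centre.

How it is judged:
On the way, in this order (a step that is already met when the one before it is completed fails the run):
1. the backdrop hangs straddling the bar, at rest and let go, while the die is still in its holder (x of backdrop in the frame of bar_mid between -0.02 and 0.02 m and y of backdrop in the frame of bar_mid between -0.024 and 0.024 m and z of backdrop in the frame of bar_mid between -0.092 and -0.079 m and angle between backdrop's own z axis and vertical below 0.2 rad and contact force between backdrop and inspection_stand above 0.2 N and contact force between backdrop and the fingers below 0.05 N and linear speed of backdrop below 0.03 m/s and horizontal distance between spare_die and die_holder below 0.01 m and height (world z) of spare_die below 0.03 m), for 0.3 s.
2. the die is lifted clear of its holder (height (world z) of spare_die above 0.05 m and contact force between spare_die and the fingers above 0.5 N and contact force between spare_die and die_holder below 0.05 N), for 0.1 s.
At the end, for the whole second after the job is handed in: Fingers hold the die still, touching nothing else: middle within 15 mm of view_point, level within 8 deg, long axis within 9 deg of the bar's. Backdrop hangs free on the bar, its origin within 20 mm across, 24 mm along, 79 to 92 mm below the bar's middle, upright within 11 deg (x of backdrop in the frame of bar_mid between -0.02 and 0.02 m and y of backdrop in the frame of bar_mid between -0.024 and 0.024 m and z of backdrop in the frame of bar_mid between -0.092 and -0.079 m and angle between backdrop's own z axis and vertical below 0.2 rad and contact force between backdrop and inspection_stand above 0.2 N and contact force between backdrop and the fingers below 0.05 N and linear speed of backdrop below 0.03 m/s and distance between die_mid and view_point below 0.015 m and angle between spare_die's own z axis and vertical below 0.14 rad and height (world z) of die_mid above 0.1 m and angle between the y axis of spare_die and the y axis of inspection_stand, either way round below 0.16 rad and contact force between spare_die and the fingers above 1 N and contact force between spare_die and inspection_stand below 0.05 N and contact force between spare_die and backdrop below 0.05 N and contact force between spare_die and die_holder below 0.05 N and linear speed of spare_die below 0.02 m/s); the arm keeps its last pose, push and grip.
It fails at once if a bystander (step gauge, star knob or bottle) is moved by more than 20 mm (distance of any of step_gauge, clamp_knob, flux_bottle from where it was at the start of the episode above 0.02 m).
It fails at once if the die strikes the stand or the backdrop with more than 8 N (contact force between spare_die and inspection_stand above 8 N or contact force between spare_die and backdrop above 8 N).
It fails at once if the arm or gripper presses on the stand with more than 15 N (contact force between any of the arm, the fingers and inspection_stand above 15 N).
It also fails if it takes over 59 s, if anything falls off the work surface, if the arm or the gripper's body presses on something with over 40 N, if the wrist force passes 120 N, or if a joint passes its speed limit or range.

ROBOT

A 7-joint arm with a two-finger parallel gripper is mounted at the origin on the work surface; the furniture and walls round the work are solid. World frame = base frame: x ahead of the robot, y to its left, z up, the work surface at z = 0. Lengths are in m, angles in rad, forces in N, time in s.
With the tool pointing down it reaches from about 0.425 to 0.95 m from the base axis. Payload 4.7 kg.
Tool frame: the origin (TCP) lies on the centre line of the jaws, within the pads' length; the fingertips stand 11 mm ahead of it and the grasp point (between the pads) lies 8 mm behind it (env.tips_ahead is the distance from the TCP to the fingertips, in m); z points along the fingers, y is the direction in which the jaws open and shut (so a half turn about z gives the same grasp; the last joint's range is limited). The gripper opens to 85 mm and grips with 20 to 120 N. Pads are 22 mm wide; open, the fingers measure 114 mm over their backs; the gripper's body (76 mm by 85 mm) begins 54 mm behind the grasp point. The pads swing forward as they close: fully open they stand 13 mm farther back than shut.
Start: joints at [-1.289, 0.469, -0.049, 1.532, 0.024, 1.141, -0.082], TCP at [0.206, 0.643, 0.242] pointing down, gripper open.
Joint ranges: [-2.59, 2.59], [-0.33, 1.99], [-1.39, 1.29], [0.1, 2.45], [-1.04, 4.18], [0.21, 1.99], [-2.66, 2.66]. Speed limits (rad/s): [2.57, 2.57, 3.14, 3.14, 3.14, 3.14, 3.14].

INTERFACE

Orientations are given as [roll, pitch, yaw] about the fixed x, y, z axes, in that order (R = Rz(yaw) Ry(pitch) Rx(roll)).
In Python, from plant import env gives the robot as it stands. The module is installed in compiled form; this text tells all that it offers.
- The arm moves only by the shell command python3 -m pendant 'ROWS' [OPENING] [FORCE]. ROWS is JSON, a list of rows, each an object of numbers: "dx", "dy", "dz": the shift along the tool's x, y, z each as a share of 2 cm, from -1 to 1; "rx", "ry", "rz": the turn, a rotation vector about the tool's x, y, z each as a share of 0.1 rad, from -1 to 1. A call has 1 to 5 rows; each row shifts and turns the commanded pose from where the row before left it, along the tool's axes as they then stand; what a row does not reach is not made up. A row lasts 1/12 s, in which the tool goes at most 41.7 mm and 7.16 degrees, less where a joint would pass 70% of its speed; a pose out of reach is approached as far as the arm can. A call with a number of a shift or a turn outside -1 to 1 is refused whole. A call with a gripper value outside its range is refused whole. OPENING is the finger opening in mm, from 0 to 85.4, set as the call begins (- or left out, the last holds). The fingers move at their own pace and stop on an object; FORCE is the grip in N (left out, the last holds). Time passes only in rows, so rows that do not move let the fingers close. It gives the time, the measured TCP pose, the force and the opening at its end, in the units of the state.
- env.get_state(): the state, without advancing time (a new reading comes with each control period).
- env.capture(name): name is "scene" or "top" or "wrist"; returns (picture, depth): 420x560x3 uint8, red, green, blue; 420x560 float32, m along the optical axis (not along the pixel's ray), 0 where there is no reading.
- env.get_calibration(name): a dict with "K" (3x3 intrinsics, pixels), "dist" ([k1, k2, p1, p2, k3] as OpenCV has them; the pictures are not rectified), "R" (3x3) and "t" (3): a world point X has camera coordinates R X + t. Camera axes: x right, y down, z forward; pixel columns grow to the right and rows downward; lengths in m; the calibration is good to about 2 mm. A picture is of the moment at which its call begins: read the wrist's pose just before it. get_calibration takes no time and is no camera call; for the wrist camera it gives the pose at the moment of the call.
- env.hand_in(): hands the job in, once; it reports no verdict.
The state is a dict: "time": time; "joint_pos": joint angles; "qvel": joint speeds; "tau": joint torques, N m; "tool_pos": TCP position; "eef_rot": TCP orientation; "ft_force": force on the tool from outside, world axes, zero at the start; "torque": the same for the moment, N m; "gripper_width": opening from 0.0 (shut) to 1.0 (fully open).
Only numpy, scipy, OpenCV 4.12 (cv2) and the standard library are available. Lean on these libraries where they do the work, as an engineer would, in place of code of your own. Each camera call takes 0.05 s, during which the arm holds its last target. There are 200 camera calls.

## Working session

There is one attempt and no reset: what is moved stays moved. The work goes in short steps, Python scripts to look and compute and a shell command to move; the robot and the scene stay as the last step left them, time stands still between calls to the robot, and variables do not carry over. Pictures are saved under pics/ and viewed, about 8 in all and at most 12, crops included, and the job is handed in when it is done.

```bash
mkdir -p pics; cat > h.py <<'E'
import numpy as np, cv2, json
from plant import env
def cap(n):
    c=env.get_calibration(n); p,d=env.capture(n); return p,d,c
def cloud(d,c):
    h,w=d.shape; u,v=np.meshgrid(np.arange(w),np.arange(h))
    pts=np.stack([u,v],-1).reshape(-1,1,2).astype(np.float64)
    n=cv2.undistortPoints(pts,np.array(c["K"],float),np.array(c["dist"],float)).reshape(h,w,2)
    X=np.dstack([n,np.ones((h,w))])*d[...,None]
    P=(X-np.array(c["t"]))@np.array(c["R"]); P[d==0]=np.nan
    return P
def ray(uv,c,z):
    n=cv2.undistortPoints(np.array(uv,float).reshape(-1,1,2),np.array(c["K"],float),np.array(c["dist"],float)).reshape(-1,2)
    R=np.array(c["R"]);o=-R.T@np.array(c["t"]);D=np.c_[n,np.ones(len(n))]@R
    return o+D*((z-o[2])/D[:,2])[:,None]
E
python3 - <<'E'
from h import *
s=env.get_state();print(s)
ims=[]
for n in("scene","top","wrist"):
    p,d,c=cap(n);cv2.imwrite(f"pics/{n}0.png",p[...,::-1]);np.savez(f"{n}0.npz",p=p,d=d,**{k:np.array(v) for k,v in c.items()})
    R=np.array(c["R"]);print(n,(-R.T@np.array(c["t"])).round(3),R[2].round(2),(d>0).mean(),np.array(c["K"])[0,0])
E
```

```text
{'time': 0.0, 'joint_pos': array([-1.28889433,  0.4694454 , -0.04858881,  1.53368143,  0.02411021,
        1.14098081, -0.08234066]), 'qvel': array([ 9.01892908e-04, -2.24008466e-04, -9.29078775e-04, -3.33517472e-04,
        6.57003583e-05,  5.93060946e-04,  1.97068920e-03]), 'tau': array([ 8.90469164e-05, -5.10310435e+01, -4.69223026e-02, -2.37700832e+01,
        1.05715444e-02,  7.57490488e-03,  9.71780054e-06]), 'tool_pos': array([0.20625579, 0.64213608, 0.241264  ]), 'eef_rot': array([-3.13966541e+00,  8.19157989e-05,  2.83078022e+00]), 'ft_force': array([ 0.34059565, -0.76592219,  0.31025663]), 'torque': array([ 0.00687225, -0.02292677,  0.01074017]), 'gripper_width': 0.9952320834978404}
scene [-0.095 -0.837  1.01 ] [ 0.47  0.48 -0.74] 0.9958886054421768 490.4782441580122
top [ 0.247 -0.226  1.243] [ 0.19 -0.02 -0.98] 0.9959268707482993 512.1585060851482
wrist [0.139 0.662 0.372] [ 0.26 -0.09 -0.96] 0.9958588435374149 313.2413873585102
```

View pics/scene0.png

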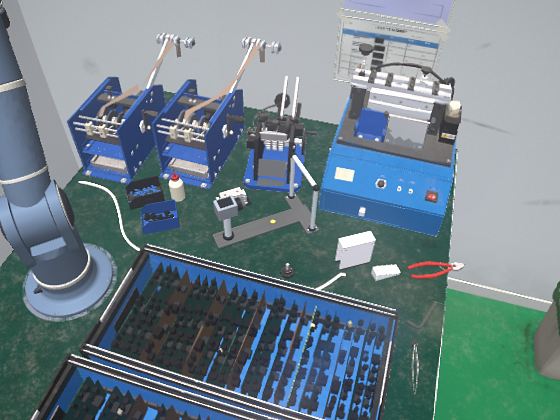

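View pics/top0.png

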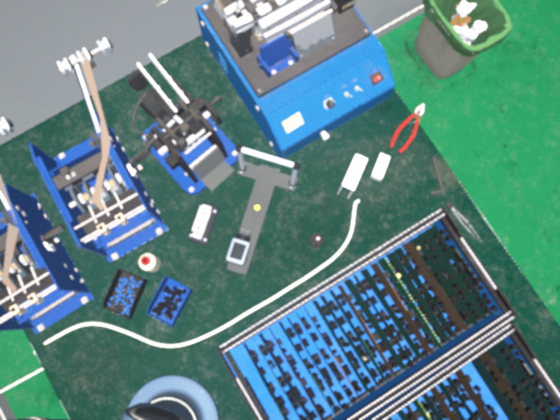

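The scene view shows the stand (dot ≈272,221), the backdrop (≈355,250), the gauge (≈386,271) and the holder behind the camera (≈232,197). In the top view the holder and die are at ≈(203,222), the stand's dot at ≈(257,208), the backdrop at ≈(353,173), the gauge at ≈(381,166), the knob at ≈(317,239) and the bottle at ≈(148,262).

```bash
cat > m1.py <<'E'
from h import *
f=np.load("top0.npz");P=cloud(f["d"],f);p=f["p"]
def box(n,u0,u1,v0,v1,zl,zh,PP=P):
    Q=PP[v0:v1,u0:u1].reshape(-1,3);Q=Q[(Q[:,2]>zl)&(Q[:,2]<zh)]
    if len(Q)<5: print(n,len(Q));return
    r=cv2.minAreaRect((Q[:,:2]*1000).astype(np.float32))
    print(n,len(Q),'rect',np.round(r[0],1),np.round(r[1],1),round(r[2],1),'z med',np.median(Q[:,2]).round(4),'max',Q[:,2].max().round(4))
for zl,zh in((.08,.11),(.02,.08)):box('backdrop',330,370,145,202,zl,zh)
box('gauge',368,395,150,182,.008,.04)
box('holder hi',185,220,200,245,.036,.06);box('holder all',185,220,200,245,.015,.06)
box('bar',235,305,140,192,.155,.19)
box('camtop',222,258,228,275,.12,.16)
box('knob',305,330,228,250,.01,.06);box('bottle',135,162,248,276,.02,.13)
hsv=cv2.cvtColor(p,cv2.COLOR_RGB2HSV)
m=cv2.inRange(hsv,(20,90,120),(40,255,255));m[:195]=0;m[220:]=0;m[:,:245]=0;m[:,270:]=0
v,u=np.nonzero(m);print('dot',len(u),u.mean(),v.mean(),ray([[u.mean(),v.mean()]],f,.01),P[int(v.mean()),int(u.mean())])
s=np.load("scene0.npz");S=cloud(s["d"],s);h2=cv2.cvtColor(s["p"],cv2.COLOR_RGB2HSV)
m=cv2.inRange(h2,(20,90,120),(40,255,255));m[:212]=0;m[230:]=0;m[:,:262]=0;m[:,282:]=0
v,u=np.nonzero(m);print('dot scene',len(u),u.mean(),v.mean(),ray([[u.mean(),v.mean()]],s,.01))
print('table z',np.nanmedian(P[190:205,310:330,2]))
box('S backdrop',332,380,228,272,.08,.11,S);box('S holder',215,250,185,210,.02,.06,S);box('S bar',285,320,150,195,.16,.19,S)
c=[cv2.resize(p[y:y+100,x:x+130],None,fx=4,fy=4,interpolation=cv2.INTER_CUBIC) for x,y in((160,170),)]
c2=cv2.resize(s["p"][150:250,200:330],None,fx=4,fy=4,interpolation=cv2.INTER_CUBIC)
cv2.imwrite("pics/crop.png",cv2.resize(np.vstack([c[0],c2]),None,fx=.75,fy=.75)[...,::-1])
E
python3 m1.py
```

```text
backdrop 457 rect [ 558.2 -434.9] [30.3 84.8] 64.1 z med 0.0952 max 0.1037
backdrop 46 rect [ 544.7 -422.4] [93.1 42.8] 9.5 z med 0.0487 max 0.0794
gauge 262 rect [ 588.1 -513.3] [26.4 78.4] 64.2 z med 0.0184 max 0.0304
holder hi 299 rect [459.8 -73.8] [28.7 80.6] 71.4 z med 0.0431 max 0.0493
holder all 417 rect [458.3 -78.3] [38.1 81.6] 71.4 z med 0.0417 max 0.0493
bar 382 rect [ 575.4 -233.7] [145.3  15.7] 71.7 z med 0.1705 max 0.1768
camtop 586 rect [ 385. -169.] [39.8 74.8] 71.0 z med 0.1396 max 0.1471
knob 127 rect [ 411.  -348.9] [31.6 32.3] 88.9 z med 0.0152 max 0.0396
bottle 294 rect [361.4  57.7] [38.8 59.2] 17.0 z med 0.0637 max 0.1143
dot 34 256.79411764705884 207.08823529411765 [[ 0.49502526 -0.2056394   0.01      ]] [ 0.49576858 -0.20365363  0.00764059]
dot scene 15 272.46666666666664 220.86666666666667 [[ 0.49607811 -0.20658161  0.01      ]]
table z 0.0002489156878286397
S backdrop 418 rect [ 557.8 -437.6] [32.8 82. ] 64.1 z med 0.0921 max 0.0977
S holder 196 rect [462.2 -74.7] [33.4 80.9] 72.2 z med 0.0398 max 0.0455
S bar 230 rect [ 575.2 -234.7] [145.4  15.8] 71.5 z med 0.1674 max 0.1735
```

View pics/crop.png

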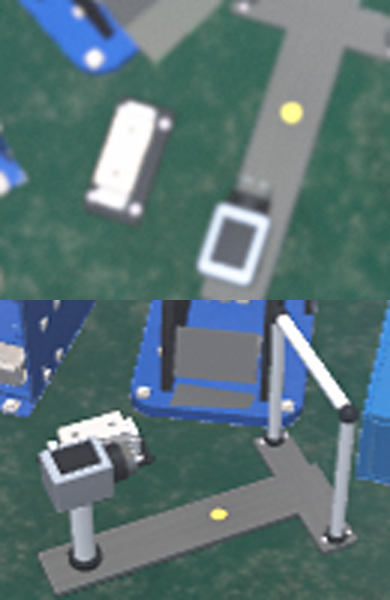

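The crop confirms the layout: the die lies in its holder with its long axis along the stand's x, so it needs a quarter turn, and the bar is clear. Next I check the transit path for tall things.

```bash
python3 - <<'E'
from h import *
f=np.load("top0.npz");P=cloud(f["d"],f).reshape(-1,3)
s=np.load("scene0.npz");S=cloud(s["d"],s).reshape(-1,3);Q=np.vstack([P,S]);Q=Q[np.isfinite(Q[:,0])]
for y in np.arange(.7,-.55,-.1):
    print(round(y,2),[ (round(Q[k,2].max(),2) if (k:=(abs(Q[:,0]-x)<.05)&(abs(Q[:,1]-y)<.05)).any() else None) for x in np.arange(.1,.85,.1)])
E
```

```text
0.7 [np.float64(-0.77), np.float64(0.31), None, None, np.float64(0.29), np.float64(0.3), None, None]
0.6 [np.float64(-0.43), np.float64(0.43), None, None, None, np.float64(0.31), np.float64(0.31), None]
0.5 [np.float64(-0.41), None, None, np.float64(0.17), np.float64(0.16), np.float64(0.0), np.float64(0.33), None]
0.4 [None, np.float64(0.0), np.float64(0.19), np.float64(0.2), np.float64(0.29), np.float64(0.31), np.float64(0.34), np.float64(0.35)]
0.3 [np.float64(0.01), np.float64(0.19), np.float64(0.21), np.float64(0.23), np.float64(0.28), np.float64(0.31), np.float64(0.01), np.float64(0.38)]
0.2 [np.float64(0.59), np.float64(0.02), np.float64(0.19), np.float64(0.19), np.float64(0.21), np.float64(0.21), np.float64(0.31), np.float64(0.37)]
0.1 [np.float64(0.59), np.float64(0.04), np.float64(0.07), np.float64(0.19), np.float64(0.21), np.float64(0.25), np.float64(0.32), np.float64(0.32)]
0.0 [np.float64(0.46), np.float64(0.05), np.float64(0.06), np.float64(0.11), np.float64(0.19), np.float64(0.23), np.float64(0.22), np.float64(0.23)]
-0.1 [np.float64(0.26), np.float64(0.11), np.float64(0.05), np.float64(0.14), np.float64(0.05), np.float64(0.24), np.float64(0.19), np.float64(0.3)]
-0.2 [np.float64(0.12), np.float64(0.12), np.float64(0.15), np.float64(0.15), np.float64(0.02), np.float64(0.18), np.float64(0.19), np.float64(0.39)]
-0.3 [np.float64(0.11), np.float64(0.11), np.float64(0.11), np.float64(0.04), np.float64(0.17), np.float64(0.18), np.float64(0.19), np.float64(0.32)]
-0.4 [np.float64(0.11), np.float64(0.11), np.float64(0.11), np.float64(0.11), np.float64(0.1), np.float64(0.1), np.float64(0.17), np.float64(0.23)]
-0.5 [np.float64(0.11), np.float64(0.11), np.float64(0.11), np.float64(0.11), np.float64(0.06), np.float64(0.1), np.float64(0.15), np.float64(0.18)]
```

```bash
python3 -m pendant '[{"dz":-1},{"dz":-1},{"dz":-1},{"dz":-1},{"dz":-1}]' && python3 -m pendant '[{"dz":-1,"dx":-0.9,"dy":-0.96},{"dx":-0.9,"dy":-0.96},{"dx":-0.9,"dy":-0.96},{"dx":-0.9,"dy":-0.96},{"dx":-0.9,"dy":-0.96}]' && python3 -m pendant '[{"dx":-0.9,"dy":-0.96},{"dx":-0.9,"dy":-0.96},{"dx":-0.9,"dy":-0.96},{"dx":-0.9,"dy":-0.96},{"dx":-0.9,"dy":-0.96}]' && python3 -m pendant '[{"dx":-0.9,"dy":-0.96},{"dx":-0.8,"dy":-0.98},{"dx":-0.8,"dy":-0.98},{"dx":-0.8,"dy":-0.98},{"dx":-0.8,"dy":-0.98}]'
```

```text
validation failed for argument at $[0]...
```

```bash
python3 -m pendant '[{"dx":0,"dy":0,"dz":-1,"rx":0,"ry":0,"rz":0},{"dx":0,"dy":0,"dz":-1,"rx":0,"ry":0,"rz":0},{"dx":0,"dy":0,"dz":-1,"rx":0,"ry":0,"rz":0},{"dx":0,"dy":0,"dz":-1,"rx":0,"ry":0,"rz":0},{"dx":0,"dy":0,"dz":-1,"rx":0,"ry":0,"rz":0}]'
```

```text
time: 0.57
tool_pos: [0.2063, 0.6424, 0.3428]
eef_rot: [-3.141, 0.0, 2.831]
ft_force: [0.5, 0.2, 0.4]
gripper_width: 1.002
```

```bash
python3 -m pendant '[{"dx":-0.9,"dy":-0.96,"dz":-1,"rx":0,"ry":0,"rz":0},{"dx":-0.9,"dy":-0.96,"dz":0,"rx":0,"ry":0,"rz":0},{"dx":-0.9,"dy":-0.96,"dz":0,"rx":0,"ry":0,"rz":0},{"dx":-0.9,"dy":-0.96,"dz":0,"rx":0,"ry":0,"rz":0},{"dx":-0.9,"dy":-0.96,"dz":0,"rx":0,"ry":0,"rz":0}]' && python3 -m pendant '[{"dx":-0.9,"dy":-0.96,"dz":0,"rx":0,"ry":0,"rz":0},{"dx":-0.9,"dy":-0.96,"dz":0,"rx":0,"ry":0,"rz":0},{"dx":-0.9,"dy":-0.96,"dz":0,"rx":0,"ry":0,"rz":0},{"dx":-0.9,"dy":-0.96,"dz":0,"rx":0,"ry":0,"rz":0},{"dx":-0.9,"dy":-0.96,"dz":0,"rx":0,"ry":0,"rz":0}]' && python3 -m pendant '[{"dx":-0.8,"dy":-0.98,"dz":0,"rx":0,"ry":0,"rz":0},{"dx":-0.8,"dy":-0.98,"dz":0,"rx":0,"ry":0,"rz":0},{"dx":-0.8,"dy":-0.98,"dz":0,"rx":0,"ry":0,"rz":0},{"dx":-0.8,"dy":-0.98,"dz":0,"rx":0,"ry":0,"rz":0},{"dx":-0.8,"dy":-0.98,"dz":0,"rx":0,"ry":0,"rz":0}]'; python3 -c "
from h import *
print(env.get_state()['joint_pos'].round(2))"
```

```text
time: 0.98
tool_pos: [0.2631, 0.5224, 0.362]
eef_rot: [-3.141, -0.0, 2.831]
ft_force: [0.1, 0.7, 0.0]
gripper_width: 1.001
time: 1.4
tool_pos: [0.3194, 0.4034, 0.3621]
eef_rot: [-3.141, -0.0, 2.831]
ft_force: [-0.1, 0.3, 0.6]
gripper_width: 1.003
time: 1.82
tool_pos: [0.3653, 0.2857, 0.3621]
eef_rot: [-3.141, -0.0, 2.831]
ft_force: [-0.4, 0.7, 0.3]
gripper_width: 1.0
[-0.89  0.02  0.14  1.84 -0.    1.28  0.51]
```

```bash
python3 -m pendant '[{"dx":-0.8,"dy":-0.98,"dz":0,"rx":0,"ry":0,"rz":0},{"dx":-0.8,"dy":-0.98,"dz":0,"rx":0,"ry":0,"rz":0},{"dx":-0.8,"dy":-0.98,"dz":0,"rx":0,"ry":0,"rz":0},{"dx":-0.8,"dy":-0.98,"dz":0,"rx":0,"ry":0,"rz":0},{"dx":-0.8,"dy":-0.98,"dz":0,"rx":0,"ry":0,"rz":0}]' && python3 -m pendant '[{"dx":-0.8,"dy":-0.98,"dz":0,"rx":0,"ry":0,"rz":0},{"dx":-0.8,"dy":-0.98,"dz":0,"rx":0,"ry":0,"rz":0},{"dx":-0.8,"dy":-0.98,"dz":0,"rx":0,"ry":0,"rz":0},{"dx":-0.8,"dy":-0.98,"dz":0,"rx":0,"ry":0,"rz":0},{"dx":-0.8,"dy":-0.98,"dz":0,"rx":0,"ry":0,"rz":0}]' && python3 -m pendant '[{"dx":-0.55,"dy":-0.98,"dz":0,"rx":0,"ry":0,"rz":0},{"dx":-0.55,"dy":-0.98,"dz":0,"rx":0,"ry":0,"rz":0},{"dx":-0.55,"dy":-0.98,"dz":0,"rx":0,"ry":0,"rz":0},{"dx":-0.55,"dy":-0.98,"dz":0,"rx":0,"ry":0,"rz":0},{"dx":-0.55,"dy":-0.98,"dz":0,"rx":0,"ry":0,"rz":0}]' && python3 -m pendant '[{"dx":-0.55,"dy":-0.98,"dz":0,"rx":0,"ry":0,"rz":0},{"dx":-0.55,"dy":-0.98,"dz":0,"rx":0,"ry":0,"rz":0},{"dx":-0.55,"dy":-0.98,"dz":0,"rx":0,"ry":0,"rz":0},{"dx":-0.55,"dy":-0.98,"dz":0,"rx":0,"ry":0,"rz":0},{"dx":-0.55,"dy":-0.98,"dz":0,"rx":0,"ry":0,"rz":0}]'; python3 - <<'E'
from h import *
print(env.get_state()['joint_pos'].round(2))
p,d,c=cap("wrist");np.savez("w1.npz",p=p,d=d,**c);cv2.imwrite("pics/w1.png",p[...,::-1])
E
```

```text
time: 2.23
tool_pos: [0.4115, 0.1679, 0.3622]
eef_rot: [3.142, -0.0, 2.831]
ft_force: [-0.7, 0.4, -0.2]
gripper_width: 1.002
time: 2.65
tool_pos: [0.4577, 0.0502, 0.3622]
eef_rot: [3.141, -0.0, 2.831]
ft_force: [0.7, 0.4, -0.3]
gripper_width: 0.997
time: 3.07
tool_pos: [0.4799, -0.0597, 0.3621]
eef_rot: [3.141, -0.0, 2.831]
ft_force: [-0.6, 1.1, 0.8]
gripper_width: 1.002
time: 3.48
tool_pos: [0.5023, -0.1697, 0.3621]
eef_rot: [3.141, -0.0, 2.831]
ft_force: [0.5, -0.4, 0.2]
gripper_width: 0.997
[-0.32  0.15  0.66  1.73 -0.1   1.29  1.62]
```

View pics/w1.png

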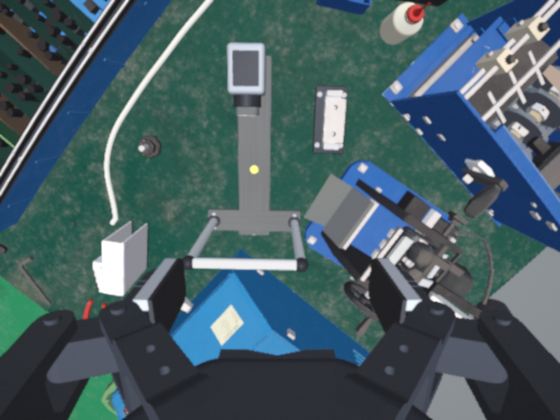

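```bash
python3 - <<'E'
from h import *
f=np.load("w1.npz");P=cloud(f["d"],f);p=f["p"]
def box(n,u0,u1,v0,v1,zl,zh):
    Q=P[v0:v1,u0:u1].reshape(-1,3);Q=Q[(Q[:,2]>zl)&(Q[:,2]<zh)]
    r=cv2.minAreaRect((Q[:,:2]*1000).astype(np.float32))
    print(n,len(Q),np.round(r[0],1),np.round(r[1],1),round(r[2],1),'zmed',np.median(Q[:,2]).round(4))
box('backdrop top',85,160,215,300,.088,.105)
box('bar',180,312,250,278,.16,.185)
box('cam',222,270,38,98,.13,.155)
box('die',308,352,80,160,.0375,.055)
box('holder',308,352,80,160,.028,.055)
hsv=cv2.cvtColor(p,cv2.COLOR_RGB2HSV)
m=cv2.inRange(hsv,(20,90,120),(40,255,255));m[:155]=0;m[185:]=0;m[:,:240]=0;m[:,270:]=0
v,u=np.nonzero(m);print('dot',len(u),ray([[u.mean(),v.mean()]],f,.01))
# die bright blob by colour, on planes
g=(p.min(2)>190).astype(np.uint8);g[:80]=0;g[160:]=0;g[:,:308]=0;g[:,352:]=0
c=max(cv2.findContours(g,0,2)[0],key=cv2.contourArea).reshape(-1,2)
X=ray(c,f,.043)*1000;print('die colour',cv2.minAreaRect(X[:,:2].astype(np.float32)))
E
```

```text
backdrop top 1132 [ 558.7 -437.9] [31.2 83.6] 64.4 zmed 0.094
bar 1374 [ 576.1 -234.3] [143.4  15.4] 71.4 zmed 0.1689
cam 1961 [ 377.1 -166.6] [39.7 55. ] 71.2 zmed 0.1392
die 866 [462.1 -74.6] [28.5 60.6] 70.2 zmed 0.0418
holder 1097 [462.3 -74.7] [28.6 81.6] 70.2 zmed 0.0416
dot 54 [[ 0.49634263 -0.20756418  0.01      ]]
die colour ((461.8726501464844, -75.05262756347656), (28.19845962524414, 78.84561157226562), 71.00320434570312)
```

```bash
python3 -m pendant '[{"dx":-0.56,"dy":-0.99,"dz":0,"rx":0,"ry":0,"rz":0},{"dx":-0.56,"dy":-0.99,"dz":0,"rx":0,"ry":0,"rz":0},{"dx":-0.56,"dy":-0.99,"dz":0,"rx":0,"ry":0,"rz":0},{"dx":-0.56,"dy":-0.99,"dz":0,"rx":0,"ry":0,"rz":0},{"dx":-0.56,"dy":-0.99,"dz":0,"rx":0,"ry":0,"rz":0}]' && python3 -m pendant '[{"dx":-0.56,"dy":-0.99,"dz":0,"rx":0,"ry":0,"rz":0},{"dx":-0.56,"dy":-0.99,"dz":0,"rx":0,"ry":0,"rz":0},{"dx":-0.56,"dy":-0.99,"dz":0,"rx":0,"ry":0,"rz":0},{"dx":-0.56,"dy":-0.99,"dz":0,"rx":0,"ry":0,"rz":0},{"dx":-0.56,"dy":-0.99,"dz":0,"rx":0,"ry":0,"rz":0}]' && python3 -m pendant '[{"dx":-0.56,"dy":-0.99,"dz":0,"rx":0,"ry":0,"rz":0},{"dx":-0.56,"dy":-0.99,"dz":0,"rx":0,"ry":0,"rz":0},{"dx":0,"dy":0,"dz":0,"rx":0,"ry":0,"rz":0.69},{"dx":0,"dy":0,"dz":0,"rx":0,"ry":0,"rz":0.69}]' && python3 -m pendant '[{"dx":0,"dy":0,"dz":1,"rx":0,"ry":0,"rz":0},{"dx":0,"dy":0,"dz":1,"rx":0,"ry":0,"rz":0},{"dx":0,"dy":0,"dz":1,"rx":0,"ry":0,"rz":0},{"dx":0,"dy":0,"dz":1,"rx":0,"ry":0,"rz":0},{"dx":0,"dy":0,"dz":1,"rx":0,"ry":0,"rz":0}]' 
python3 - <<'E'
from h import *
s=env.get_state();print(s['joint_pos'].round(2))
R=cv2.Rodrigues(np.array([0,0,s['eef_rot'][2]]))[0]@np.diag([1,-1,-1])
print('tool-axes delta mm',(R.T@(np.array([.5585,-.437,.075])-s['tool_pos'])*1000).round(1),'yaw',np.degrees(s['eef_rot'][2]))
E
```

```text
time: 3.95
tool_pos: [0.5255, -0.2808, 0.3619]
eef_rot: [3.141, -0.001, 2.831]
ft_force: [0.9, -0.3, 0.4]
gripper_width: 0.997
time: 4.37
tool_pos: [0.5488, -0.3921, 0.3617]
eef_rot: [3.141, -0.001, 2.831]
ft_force: [1.1, 0.9, -0.0]
gripper_width: 1.003
time: 4.7
tool_pos: [0.557, -0.4376, 0.3612]
eef_rot: [-3.141, -0.002, 2.687]
ft_force: [-0.0, 1.4, 0.5]
gripper_width: 1.001
time: 5.12
tool_pos: [0.5577, -0.4355, 0.2609]
eef_rot: [3.141, -0.001, 2.693]
ft_force: [0.5, -0.4, -0.3]
gripper_width: 1.001
[ 0.16  0.59  0.71  1.45 -0.39  1.25  2.04]
tool-axes delta mm [ -1.3  -1.  185.9] yaw 154.29870626806579
```

```bash
python3 -m pendant '[{"dx":0,"dy":-0.05,"dz":1,"rx":0,"ry":0,"rz":0},{"dx":0,"dy":0,"dz":1,"rx":0,"ry":0,"rz":0},{"dx":0,"dy":0,"dz":1,"rx":0,"ry":0,"rz":0},{"dx":0,"dy":0,"dz":1,"rx":0,"ry":0,"rz":0},{"dx":0,"dy":0,"dz":1,"rx":0,"ry":0,"rz":0}]' && python3 -m pendant '[{"dx":-0.06,"dy":0,"dz":1,"rx":0,"ry":0,"rz":0},{"dx":0,"dy":0,"dz":1,"rx":0,"ry":0,"rz":0},{"dx":0,"dy":0,"dz":1,"rx":0,"ry":0,"rz":0},{"dx":0,"dy":0,"dz":1,"rx":0,"ry":0,"rz":0},{"dx":0,"dy":0,"dz":0.3,"rx":0,"ry":0,"rz":0}]' && python3 -m pendant '[{"dx":0,"dy":0,"dz":0,"rx":0,"ry":0,"rz":0},{"dx":0,"dy":0,"dz":0,"rx":0,"ry":0,"rz":0},{"dx":0,"dy":0,"dz":0,"rx":0,"ry":0,"rz":0},{"dx":0,"dy":0,"dz":0,"rx":0,"ry":0,"rz":0},{"dx":0,"dy":0,"dz":0,"rx":0,"ry":0,"rz":0}]' 10 40 && python3 -m pendant '[{"dx":0,"dy":0,"dz":0,"rx":0,"ry":0,"rz":0},{"dx":0,"dy":0,"dz":0,"rx":0,"ry":0,"rz":0},{"dx":0,"dy":0,"dz":0,"rx":0,"ry":0,"rz":0},{"dx":0,"dy":0,"dz":0,"rx":0,"ry":0,"rz":0},{"dx":0,"dy":0,"dz":0,"rx":0,"ry":0,"rz":0}]'
```

```text
time: 5.53
tool_pos: [0.5573, -0.4364, 0.1609]
eef_rot: [3.141, -0.001, 2.693]
ft_force: [0.3, -0.7, -0.4]
gripper_width: 1.003
time: 5.95
tool_pos: [0.5571, -0.4353, 0.0724]
eef_rot: [3.14, -0.006, 2.693]
ft_force: [0.7, 1.0, -0.3]
gripper_width: 0.998
time: 6.37
tool_pos: [0.5592, -0.4378, 0.0778]
eef_rot: [3.141, 0.002, 2.693]
ft_force: [1.5, -0.4, 0.3]
gripper_width: 0.341
time: 6.78
tool_pos: [0.5593, -0.4378, 0.0778]
eef_rot: [3.141, 0.002, 2.693]
ft_force: [-0.1, 1.0, 6.4]
gripper_width: 0.347
```

```bash
python3 -m pendant '[{"dx":0,"dy":0,"dz":-0.3,"rx":0,"ry":0,"rz":0},{"dx":0,"dy":0,"dz":-0.7,"rx":0,"ry":0,"rz":0},{"dx":0,"dy":0,"dz":-1,"rx":0,"ry":0,"rz":0},{"dx":0,"dy":0,"dz":-1,"rx":0,"ry":0,"rz":0},{"dx":0,"dy":0,"dz":-1,"rx":0,"ry":0,"rz":0}]' && python3 -m pendant '[{"dx":0,"dy":0,"dz":-1,"rx":0,"ry":0,"rz":0},{"dx":0,"dy":0,"dz":-1,"rx":0,"ry":0,"rz":0},{"dx":0,"dy":0,"dz":-1,"rx":0,"ry":0,"rz":0},{"dx":0,"dy":0,"dz":-1,"rx":0,"ry":0,"rz":0},{"dx":0,"dy":0,"dz":-1,"rx":0,"ry":0,"rz":0}]' && python3 -m pendant '[{"dx":0,"dy":0,"dz":-1,"rx":0,"ry":0,"rz":0},{"dx":0,"dy":0,"dz":-1,"rx":0,"ry":0,"rz":0},{"dx":0,"dy":0,"dz":-0.5,"rx":0,"ry":0,"rz":0.9},{"dx":0,"dy":0,"dz":0,"rx":0,"ry":0,"rz":0.9},{"dx":0,"dy":0,"dz":0,"rx":0,"ry":0,"rz":0.9}]' && python3 -m pendant '[{"dx":0,"dy":0,"dz":0,"rx":0,"ry":0,"rz":0.9},{"dx":0,"dy":0,"dz":0,"rx":0,"ry":0,"rz":0.9},{"dx":0,"dy":0,"dz":0,"rx":0,"ry":0,"rz":0.9},{"dx":0,"dy":0,"dz":0,"rx":0,"ry":0,"rz":0.9},{"dx":0,"dy":0,"dz":0,"rx":0,"ry":0,"rz":0.9}]' && python3 -m pendant '[{"dx":0,"dy":0,"dz":0,"rx":0,"ry":0,"rz":0.9},{"dx":0,"dy":0,"dz":0,"rx":0,"ry":0,"rz":0.9},{"dx":0,"dy":0,"dz":0,"rx":0,"ry":0,"rz":0.9},{"dx":0,"dy":0,"dz":0,"rx":0,"ry":0,"rz":0.9},{"dx":0,"dy":0,"dz":0,"rx":0,"ry":0,"rz":0.9}]' && python3 -m pendant '[{"dx":0,"dy":0,"dz":0,"rx":0,"ry":0,"rz":0.9},{"dx":0,"dy":0,"dz":0,"rx":0,"ry":0,"rz":0.9},{"dx":0,"dy":0,"dz":0,"rx":0,"ry":0,"rz":0.9},{"dx":0,"dy":0,"dz":0,"rx":0,"ry":0,"rz":0},{"dx":0,"dy":0,"dz":0,"rx":0,"ry":0,"rz":0}]'
cat > dl.py <<'E'
import sys
from h import *
s=env.get_state();y=s['eef_rot'][2];a=np.array(eval(sys.argv[1]));ty=np.radians(float(sys.argv[2]))
R=cv2.Rodrigues(np.array([0,0,y]))[0]@np.diag([1,-1,-1])
print('joints',s['joint_pos'].round(2),'delta rows (x,y,z in 20mm)',(R.T@(a-s['tool_pos'])/.02).round(2),'rz rows',(((y-ty+np.pi)%(2*np.pi)-np.pi)/.1).round(2))
E
python3 dl.py '[.5767,-.2343,.275]' 71.4
```

```text
time: 7.2
tool_pos: [0.558, -0.4376, 0.1577]
eef_rot: [-3.141, -0.0, 2.692]
ft_force: [-0.1, -0.6, -0.6]
gripper_width: 0.344
time: 7.62
tool_pos: [0.5578, -0.4376, 0.258]
eef_rot: [-3.141, 0.0, 2.692]
ft_force: [0.4, -0.9, 0.1]
gripper_width: 0.349
time: 8.03
tool_pos: [0.558, -0.438, 0.3084]
eef_rot: [3.141, 0.002, 2.418]
ft_force: [-0.0, 0.1, -0.3]
gripper_width: 0.347
time: 8.45
tool_pos: [0.5579, -0.4375, 0.307]
eef_rot: [3.142, 0.0, 1.968]
ft_force: [-1.0, -0.7, -1.0]
gripper_width: 0.345
time: 8.87
tool_pos: [0.558, -0.4374, 0.307]
eef_rot: [3.141, -0.0, 1.518]
ft_force: [0.6, -0.8, -0.1]
gripper_width: 0.343
time: 9.28
tool_pos: [0.5582, -0.4374, 0.3066]
eef_rot: [-3.141, 0.0, 1.255]
ft_force: [0.9, 0.4, -1.3]
gripper_width: 0.344
joints [-0.    0.68  1.07  1.4  -0.59  1.41  0.75] delta rows (x,y,z in 20mm) [ 9.94 -2.28  1.58] rz rows 0.09
```

```bash
python3 -m pendant '[{"dx":1,"dy":-0.23,"dz":0,"rx":0,"ry":0,"rz":0.09},{"dx":1,"dy":-0.23,"dz":0,"rx":0,"ry":0,"rz":0},{"dx":1,"dy":-0.23,"dz":0,"rx":0,"ry":0,"rz":0},{"dx":1,"dy":-0.23,"dz":0,"rx":0,"ry":0,"rz":0},{"dx":1,"dy":-0.23,"dz":0,"rx":0,"ry":0,"rz":0}]' && python3 -m pendant '[{"dx":1,"dy":-0.23,"dz":0,"rx":0,"ry":0,"rz":0},{"dx":1,"dy":-0.23,"dz":0,"rx":0,"ry":0,"rz":0},{"dx":1,"dy":-0.23,"dz":0,"rx":0,"ry":0,"rz":0},{"dx":1,"dy":-0.23,"dz":0,"rx":0,"ry":0,"rz":0},{"dx":0.9,"dy":-0.23,"dz":0,"rx":0,"ry":0,"rz":0}]' && python3 -m pendant '[{"dx":0,"dy":0,"dz":0.5,"rx":0,"ry":0,"rz":0},{"dx":0,"dy":0,"dz":0.5,"rx":0,"ry":0,"rz":0},{"dx":0,"dy":0,"dz":0,"rx":0,"ry":0,"rz":0},{"dx":0,"dy":0,"dz":0,"rx":0,"ry":0,"rz":0},{"dx":0,"dy":0,"dz":0,"rx":0,"ry":0,"rz":0}]'
python3 dl.py '[.5767,-.2343,.275]' 71.4
python3 - <<'E'
from h import *
ims=[]
for n in("scene","wrist"):
    p,d,c=cap(n);np.savez(n+"2.npz",p=p,d=d,**c);ims.append(p)
a=cv2.resize(ims[0][110:240,230:370],(560,520));b=cv2.resize(ims[1],(560,420))
cv2.imwrite("pics/h2.png",np.vstack([cv2.resize(ims[0][110:220,230:370],(560,440)),b])[...,::-1][:, :]) if 0 else cv2.imwrite("pics/h2.png",np.hstack([cv2.resize(ims[0][100:240,240:360],(400,467)),cv2.resize(ims[1],(400,467))])[...,::-1])
E
```

```text
time: 9.7
tool_pos: [0.5683, -0.3345, 0.3066]
eef_rot: [3.141, -0.001, 1.246]
ft_force: [-0.2, 0.4, -0.8]
gripper_width: 0.344
time: 10.12
tool_pos: [0.5783, -0.2338, 0.3066]
eef_rot: [3.141, -0.001, 1.247]
ft_force: [0.9, 0.5, -0.8]
gripper_width: 0.344
time: 10.53
tool_pos: [0.5777, -0.2366, 0.2864]
eef_rot: [3.142, 0.001, 1.242]
ft_force: [0.6, -0.5, -1.4]
gripper_width: 0.344
joints [-0.44  0.57  1.17  1.65 -0.54  1.29  0.5 ] delta rows (x,y,z in 20mm) [ 0.1  -0.08  0.57] rz rows -0.04
```

View pics/h2.png

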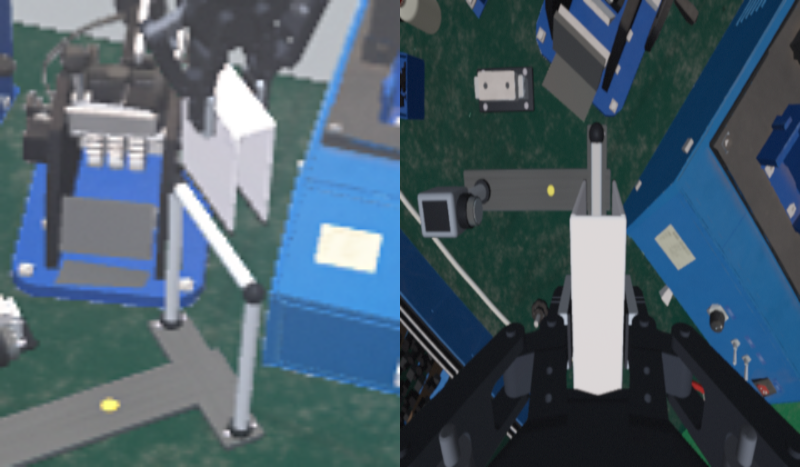

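The backdrop hangs over the bar in both parts of the picture. In the wrist half the bar is centred at column ≈597 and the backdrop at ≈599. Lowering now.

```bash
python3 -m pendant '[{"dx":0.1,"dy":-0.08,"dz":0.5,"rx":0,"ry":0,"rz":0},{"dx":0,"dy":0,"dz":0.7,"rx":0,"ry":0,"rz":0},{"dx":0,"dy":0,"dz":0.7,"rx":0,"ry":0,"rz":0},{"dx":0,"dy":0,"dz":0.7,"rx":0,"ry":0,"rz":0},{"dx":0,"dy":0,"dz":0.7,"rx":0,"ry":0,"rz":0}]' && python3 -m pendant '[{"dx":0,"dy":0,"dz":0.7,"rx":0,"ry":0,"rz":0},{"dx":0,"dy":0,"dz":0.7,"rx":0,"ry":0,"rz":0},{"dx":0,"dy":0,"dz":0.7,"rx":0,"ry":0,"rz":0},{"dx":0,"dy":0,"dz":0.3,"rx":0,"ry":0,"rz":0},{"dx":0,"dy":0,"dz":0,"rx":0,"ry":0,"rz":0}]'
python3 dl.py '[.5767,-.2343,.157]' 71.4
```

```text
time: 11.05
tool_pos: [0.5769, -0.2323, 0.218]
eef_rot: [-3.14, -0.0, 1.244]
ft_force: [0.0, 0.3, -1.4]
gripper_width: 0.343
time: 11.47
tool_pos: [0.5766, -0.2322, 0.1703]
eef_rot: [-3.138, -0.0, 1.244]
ft_force: [0.4, -0.2, -0.9]
gripper_width: 0.341
joints [-0.39  0.67  1.06  1.78 -0.66  1.1   0.58] delta rows (x,y,z in 20mm) [-0.1   0.04  0.66] rz rows -0.02
```

```bash
python3 -m pendant '[{"dx":-0.05,"dy":0,"dz":0.2,"rx":0,"ry":0,"rz":0},{"dx":0,"dy":0,"dz":0.2,"rx":0,"ry":0,"rz":0},{"dx":0,"dy":0,"dz":0.2,"rx":0,"ry":0,"rz":0},{"dx":0,"dy":0,"dz":0,"rx":0,"ry":0,"rz":0},{"dx":0,"dy":0,"dz":0,"rx":0,"ry":0,"rz":0}]'
python3 dl.py '[.5767,-.2343,.157]' 71.4;python3 -m pendant '[{"dx":0,"dy":0,"dz":0,"rx":0,"ry":0,"rz":0},{"dx":0,"dy":0,"dz":0,"rx":0,"ry":0,"rz":0},{"dx":0,"dy":0,"dz":0,"rx":0,"ry":0,"rz":0}]'
```

```text
time: 11.88
tool_pos: [0.5771, -0.2337, 0.1603]
eef_rot: [3.141, -0.0, 1.244]
ft_force: [-0.9, -0.3, -0.8]
gripper_width: 0.344
joints [-0.38  0.68  1.05  1.79 -0.67  1.08  0.59] delta rows (x,y,z in 20mm) [-0.04 -0.01  0.17] rz rows -0.02
time: 12.13
tool_pos: [0.5772, -0.2337, 0.1605]
eef_rot: [3.141, -0.0, 1.244]
ft_force: [-0.2, -0.5, -0.5]
gripper_width: 0.34
```

Force z has not yet turned to contact, so I lower 3 mm more and then open.

```bash
python3 -m pendant '[{"dx":0,"dy":0,"dz":0.1,"rx":0,"ry":0,"rz":0},{"dx":0,"dy":0,"dz":0.06,"rx":0,"ry":0,"rz":0},{"dx":0,"dy":0,"dz":0,"rx":0,"ry":0,"rz":0},{"dx":0,"dy":0,"dz":0,"rx":0,"ry":0,"rz":0},{"dx":0,"dy":0,"dz":0,"rx":0,"ry":0,"rz":0}]' && python3 -m pendant '[{"dx":0,"dy":0,"dz":0,"rx":0,"ry":0,"rz":0},{"dx":0,"dy":0,"dz":0,"rx":0,"ry":0,"rz":0},{"dx":0,"dy":0,"dz":0,"rx":0,"ry":0,"rz":0},{"dx":0,"dy":0,"dz":0,"rx":0,"ry":0,"rz":0},{"dx":0,"dy":0,"dz":0,"rx":0,"ry":0,"rz":0}]' 70 && python3 -m pendant '[{"dx":0,"dy":0,"dz":0,"rx":0,"ry":0,"rz":0},{"dx":0,"dy":0,"dz":0,"rx":0,"ry":0,"rz":0},{"dx":0,"dy":0,"dz":-0.5,"rx":0,"ry":0,"rz":0},{"dx":0,"dy":0,"dz":-1,"rx":0,"ry":0,"rz":0},{"dx":0,"dy":0,"dz":-1,"rx":0,"ry":0,"rz":0}]' && python3 -m pendant '[{"dx":0,"dy":0,"dz":-1,"rx":0,"ry":0,"rz":0},{"dx":0,"dy":0,"dz":-1,"rx":0,"ry":0,"rz":0},{"dx":0,"dy":0,"dz":-1,"rx":0,"ry":0,"rz":0},{"dx":0,"dy":0,"dz":-1,"rx":0,"ry":0,"rz":0},{"dx":0,"dy":0,"dz":-1,"rx":0,"ry":0,"rz":0}]' 
python3 dl.py '[.4621,-.0747,.3]' 160.9
python3 - <<'E'
from h import *
ims=[];p,d,c=cap("scene");ims.append(p);P=cloud(d,c)
Q=P[130:230,270:340].reshape(-1,3);Q=Q[(Q[:,2]>.169)&(Q[:,2]<.182)];r=cv2.minAreaRect((Q[:,:2]*1000).astype(np.float32));print(r,np.median(Q[:,2]))
p,d,c=cap("wrist");ims.append(p);P=cloud(d,c);Q=P.reshape(-1,3);w=p.reshape(-1,3).min(1)>150
Q=Q[w&(Q[:,2]>.168)&(Q[:,2]<.186)&(np.hypot(Q[:,0]-.577,Q[:,1]+.234)<.09)];r=cv2.minAreaRect((Q[:,:2]*1000).astype(np.float32));print(r,np.median(Q[:,2]),Q[:,2].max())
cv2.imwrite("pics/h3.png",np.hstack([cv2.resize(ims[0][100:240,240:360],(400,467)),cv2.resize(ims[1],(400,467))])[...,::-1])
E
```

```text
time: 12.55
tool_pos: [0.577, -0.2337, 0.157]
eef_rot: [-3.142, 0.0, 1.244]
ft_force: [-0.9, -0.5, -1.3]
gripper_width: 0.342
time: 12.97
tool_pos: [0.5771, -0.2338, 0.1572]
eef_rot: [3.141, -0.0, 1.244]
ft_force: [-0.1, -1.3, -0.1]
gripper_width: 0.822
time: 13.38
tool_pos: [0.5767, -0.2336, 0.2077]
eef_rot: [-3.14, 0.0, 1.243]
ft_force: [0.6, 0.8, 0.6]
gripper_width: 0.822
time: 13.8
tool_pos: [0.5768, -0.2339, 0.3089]
eef_rot: [3.141, 0.0, 1.243]
ft_force: [-0.5, 0.2, -0.5]
gripper_width: 0.817
joints [-0.45  0.55  1.18  1.62 -0.52  1.32  0.48] delta rows (x,y,z in 20mm) [ 5.69 -7.99  0.44] rz rows -15.65
((609.92578125, -212.83819580078125), (217.5007781982422, 187.5975341796875), 48.46873092651367) 0.17174816267503762
((576.1017456054688, -234.60671997070312), (118.34004211425781, 30.060178756713867), 70.90079498291016) 0.17273849694169086 0.17528131775055447
```

View pics/h3.png

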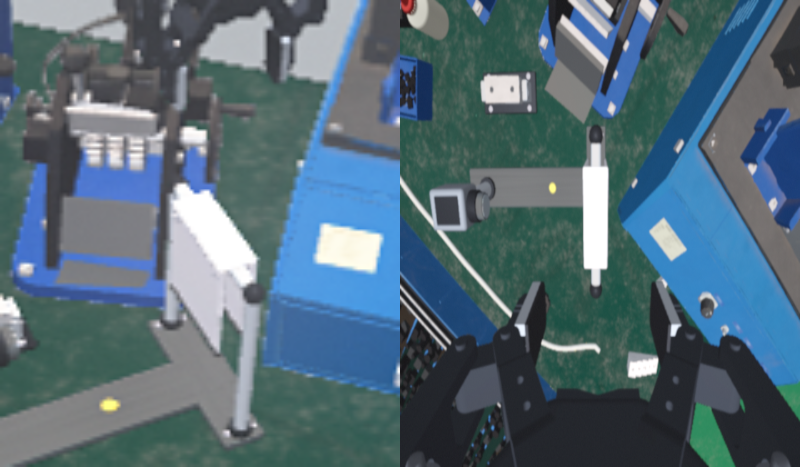

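```bash
python3 -m pendant '[{"dx":0,"dy":0,"dz":0,"rx":0,"ry":0,"rz":-0.98},{"dx":0,"dy":0,"dz":0,"rx":0,"ry":0,"rz":-0.98},{"dx":0,"dy":0,"dz":0,"rx":0,"ry":0,"rz":-0.98},{"dx":0,"dy":0,"dz":0,"rx":0,"ry":0,"rz":-0.98},{"dx":0,"dy":0,"dz":0,"rx":0,"ry":0,"rz":-0.98}]' && python3 -m pendant '[{"dx":0,"dy":0,"dz":0,"rx":0,"ry":0,"rz":-0.98},{"dx":0,"dy":0,"dz":0,"rx":0,"ry":0,"rz":-0.98},{"dx":0,"dy":0,"dz":0,"rx":0,"ry":0,"rz":-0.98},{"dx":0,"dy":0,"dz":0,"rx":0,"ry":0,"rz":-0.98},{"dx":0,"dy":0,"dz":0,"rx":0,"ry":0,"rz":-0.98}]' && python3 -m pendant '[{"dx":0,"dy":0,"dz":0,"rx":0,"ry":0,"rz":-0.98},{"dx":0,"dy":0,"dz":0,"rx":0,"ry":0,"rz":-0.98},{"dx":0,"dy":0,"dz":0,"rx":0,"ry":0,"rz":-0.98},{"dx":0,"dy":0,"dz":0,"rx":0,"ry":0,"rz":-0.98},{"dx":0,"dy":0,"dz":0,"rx":0,"ry":0,"rz":-0.98}]' && python3 -m pendant '[{"dx":0,"dy":0,"dz":0,"rx":0,"ry":0,"rz":-0.98},{"dx":0,"dy":0,"dz":0,"rx":0,"ry":0,"rz":0},{"dx":0,"dy":0,"dz":0,"rx":0,"ry":0,"rz":0}]'
python3 dl.py '[.4621,-.0747,.2]' 160.9
python3 - <<'E'
from h import *
for n in ("wrist","top"):
    p,d,c=cap(n);P=cloud(d,c).reshape(-1,3)
    Q=P[(np.hypot(P[:,0]-.462,P[:,1]+.0747)<.06)&(P[:,2]>.0375)&(P[:,2]<.056)]
    if len(Q)>20:
        r=cv2.minAreaRect((Q[:,:2]*1000).astype(np.float32));print(n,len(Q),r,np.median(Q[:,2]))
    a=np.radians(71);v=P[:,:2]-[.462,-.0747];al=v@[np.cos(a),np.sin(a)];ac=v@[np.sin(a),-np.cos(a)]
    for b in range(-100,100,20):
        k=(al*1000>=b)&(al*1000<b+20)&(abs(ac)<.06)&(P[:,2]<.25);print(b,P[k,2].max().round(3) if k.any() else None,end='; ')
    print()
E
```

```text
time: 14.32
tool_pos: [0.5766, -0.2335, 0.3067]
eef_rot: [-3.141, -0.001, 1.738]
ft_force: [0.9, 0.6, -0.8]
gripper_width: 0.817
time: 14.73
tool_pos: [0.5766, -0.2336, 0.3066]
eef_rot: [-3.141, -0.001, 2.228]
ft_force: [-0.2, -0.0, 0.2]
gripper_width: 0.821
time: 15.15
tool_pos: [0.5766, -0.2337, 0.3066]
eef_rot: [-3.142, -0.001, 2.718]
ft_force: [0.2, -0.1, -0.2]
gripper_width: 0.818
time: 15.4
tool_pos: [0.5767, -0.2338, 0.3068]
eef_rot: [3.141, -0.001, 2.809]
ft_force: [0.1, -0.3, 0.6]
gripper_width: 0.819
joints [-0.24  0.4   0.78  1.62 -0.29  1.24  1.83] delta rows (x,y,z in 20mm) [8.01 5.65 5.34] rz rows 0.01
wrist 1299 ((461.7244873046875, -75.08708190917969), (29.251184463500977, 60.290138244628906), 71.18164825439453) 0.04170728950402481
-100 0.125; -80 0.002; -60 0.002; -40 0.008; -20 0.045; 0 0.044; 20 0.007; 40 0.002; 60 0.006; 80 0.132; 
top 292 ((455.888427734375, -72.20803833007812), (28.19574737548828, 69.70365905761719), 70.54588317871094) 0.04330564782109652
-100 0.143; -80 0.006; -60 0.007; -40 0.011; -20 0.049; 0 0.05; 20 0.013; 40 0.008; 60 0.005; 80 None;
```

```bash
python3 -m pendant '[{"dx":1,"dy":0.7,"dz":0,"rx":0,"ry":0,"rz":0},{"dx":1,"dy":0.7,"dz":0,"rx":0,"ry":0,"rz":0},{"dx":1,"dy":0.7,"dz":0,"rx":0,"ry":0,"rz":0},{"dx":1,"dy":0.7,"dz":0,"rx":0,"ry":0,"rz":0},{"dx":1,"dy":0.7,"dz":0,"rx":0,"ry":0,"rz":0}]' 50 && python3 -m pendant '[{"dx":1,"dy":0.7,"dz":0,"rx":0,"ry":0,"rz":0},{"dx":1,"dy":0.7,"dz":0,"rx":0,"ry":0,"rz":0},{"dx":1,"dy":0.7,"dz":0,"rx":0,"ry":0,"rz":0},{"dx":0,"dy":0,"dz":0.8,"rx":0,"ry":0,"rz":0},{"dx":0,"dy":0,"dz":0.8,"rx":0,"ry":0,"rz":0}]' && python3 -m pendant '[{"dx":0,"dy":0,"dz":0.8,"rx":0,"ry":0,"rz":0},{"dx":0,"dy":0,"dz":0.8,"rx":0,"ry":0,"rz":0},{"dx":0,"dy":0,"dz":0.8,"rx":0,"ry":0,"rz":0},{"dx":0,"dy":0,"dz":0.8,"rx":0,"ry":0,"rz":0},{"dx":0,"dy":0,"dz":0.8,"rx":0,"ry":0,"rz":0}]' && python3 -m pendant '[{"dx":0,"dy":0,"dz":0.8,"rx":0,"ry":0,"rz":0},{"dx":0,"dy":0,"dz":0.8,"rx":0,"ry":0,"rz":0},{"dx":0,"dy":0,"dz":0.8,"rx":0,"ry":0,"rz":0},{"dx":0,"dy":0,"dz":0,"rx":0,"ry":0,"rz":0},{"dx":0,"dy":0,"dz":0,"rx":0,"ry":0,"rz":0}]'
python3 dl.py '[.4619,-.075,.029]' 161
python3 - <<'E'
from h import *
p,d,c=cap("wrist");P=cloud(d,c).reshape(-1,3)
Q=P[(np.hypot(P[:,0]-.462,P[:,1]+.0747)<.06)&(P[:,2]>.0375)&(P[:,2]<.056)]
r=cv2.minAreaRect((Q[:,:2]*1000).astype(np.float32));print(len(Q),r,np.median(Q[:,2]))
cv2.imwrite("pics/w4.png",p[...,::-1])
E
```

```text
time: 15.92
tool_pos: [0.5043, -0.1343, 0.3068]
eef_rot: [-3.141, -0.001, 2.81]
ft_force: [-0.0, 0.6, 0.7]
gripper_width: 0.589
time: 16.33
tool_pos: [0.462, -0.0744, 0.2754]
eef_rot: [3.139, 0.002, 2.814]
ft_force: [0.8, -0.8, 0.2]
gripper_width: 0.591
time: 16.75
tool_pos: [0.4619, -0.076, 0.1944]
eef_rot: [3.142, 0.0, 2.81]
ft_force: [0.6, 0.4, 0.6]
gripper_width: 0.586
time: 17.17
tool_pos: [0.4615, -0.0761, 0.1468]
eef_rot: [-3.141, -0.001, 2.81]
ft_force: [0.4, 0.4, 0.6]
gripper_width: 0.585
joints [-0.51  0.3   0.71  2.14 -0.27  0.79  1.6 ] delta rows (x,y,z in 20mm) [0.   0.06 5.89] rz rows 0.0
2507 ((461.5164794921875, -74.31195068359375), (27.607057571411133, 59.86312484741211), 70.32905578613281) 0.041817670760685016
```

View pics/w4.png

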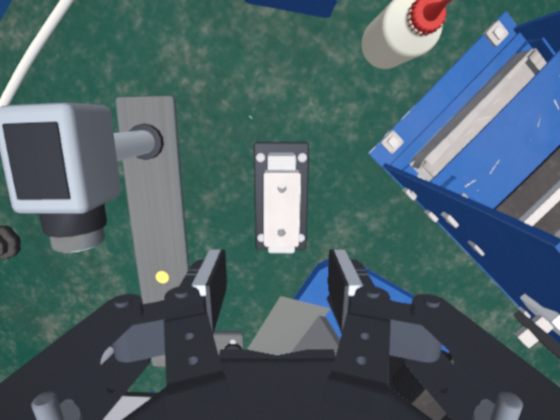

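The die (≈282,208) lies square between the open jaws, which are centred at column ≈278. I go down and grip.

```bash
python3 -m pendant '[{"dx":0,"dy":0.07,"dz":0.8,"rx":0,"ry":0,"rz":0},{"dx":0,"dy":0,"dz":0.8,"rx":0,"ry":0,"rz":0},{"dx":0,"dy":0,"dz":0.8,"rx":0,"ry":0,"rz":0},{"dx":0,"dy":0,"dz":0.8,"rx":0,"ry":0,"rz":0},{"dx":0,"dy":0,"dz":0.8,"rx":0,"ry":0,"rz":0}]' && python3 -m pendant '[{"dx":0,"dy":0,"dz":0.8,"rx":0,"ry":0,"rz":0},{"dx":0,"dy":0,"dz":0.6,"rx":0,"ry":0,"rz":0},{"dx":0,"dy":0,"dz":0.4,"rx":0,"ry":0,"rz":0},{"dx":0,"dy":0,"dz":0,"rx":0,"ry":0,"rz":0},{"dx":0,"dy":0,"dz":0,"rx":0,"ry":0,"rz":0}]'
python3 dl.py '[.4616,-.0747,.029]' 161
```

```text
time: 17.63
tool_pos: [0.4637, -0.0745, 0.0677]
eef_rot: [3.14, 0.003, 2.812]
ft_force: [-0.3, 1.5, -0.1]
gripper_width: 0.585
time: 18.05
tool_pos: [0.4631, -0.0747, 0.0317]
eef_rot: [3.141, 0.001, 2.812]
ft_force: [-0.7, -0.7, 0.3]
gripper_width: 0.584
joints [-0.35  0.5   0.53  2.21 -0.5   0.54  1.8 ] delta rows (x,y,z in 20mm) [ 0.07 -0.02  0.13] rz rows 0.02
```

```bash
python3 -m pendant '[{"dx":0.07,"dy":0,"dz":0.13,"rx":0,"ry":0,"rz":0},{"dx":0,"dy":0,"dz":0,"rx":0,"ry":0,"rz":0},{"dx":0,"dy":0,"dz":0,"rx":0,"ry":0,"rz":0},{"dx":0,"dy":0,"dz":0,"rx":0,"ry":0,"rz":0},{"dx":0,"dy":0,"dz":0,"rx":0,"ry":0,"rz":0}]' 10 70 && python3 -m pendant '[{"dx":0,"dy":0,"dz":0,"rx":0,"ry":0,"rz":0},{"dx":0,"dy":0,"dz":0,"rx":0,"ry":0,"rz":0},{"dx":0,"dy":0,"dz":0,"rx":0,"ry":0,"rz":0},{"dx":0,"dy":0,"dz":0,"rx":0,"ry":0,"rz":0},{"dx":0,"dy":0,"dz":0,"rx":0,"ry":0,"rz":0}]'
```

```text
time: 18.47
tool_pos: [0.4615, -0.0739, 0.0293]
eef_rot: [3.14, 0.001, 2.812]
ft_force: [-1.8, -0.1, 6.3]
gripper_width: 0.319
time: 18.88
tool_pos: [0.4615, -0.0739, 0.0293]
eef_rot: [3.14, 0.001, 2.812]
ft_force: [-0.3, 1.2, 7.0]
gripper_width: 0.315
```

```bash
python3 -m pendant '[{"dx":0,"dy":0,"dz":-0.3,"rx":0,"ry":0,"rz":0},{"dx":0,"dy":0,"dz":-0.6,"rx":0,"ry":0,"rz":0},{"dx":0,"dy":0,"dz":-0.8,"rx":0,"ry":0,"rz":0},{"dx":0,"dy":0,"dz":-0.8,"rx":0,"ry":0,"rz":0},{"dx":0,"dy":0,"dz":-0.8,"rx":0,"ry":0,"rz":0}]' && python3 -m pendant '[{"dx":0,"dy":0,"dz":-0.8,"rx":0,"ry":0,"rz":0},{"dx":0,"dy":0,"dz":-0.8,"rx":0,"ry":0,"rz":0},{"dx":0,"dy":0,"dz":-0.8,"rx":0,"ry":0,"rz":0},{"dx":0,"dy":0,"dz":-0.8,"rx":0,"ry":0,"rz":0},{"dx":0,"dy":0,"dz":-0.8,"rx":0,"ry":0,"rz":0}]' && python3 -m pendant '[{"dx":0,"dy":0,"dz":-0.8,"rx":0,"ry":0,"rz":0},{"dx":0,"dy":0,"dz":-0.8,"rx":0,"ry":0,"rz":0},{"dx":0,"dy":0,"dz":-0.8,"rx":0,"ry":0,"rz":0},{"dx":0,"dy":0,"dz":-0.8,"rx":0,"ry":0,"rz":0},{"dx":0,"dy":0,"dz":-0.8,"rx":0,"ry":0,"rz":0}]'
python3 dl.py '[.496,-.207,.25]' 71.2
```

```text
time: 19.3
tool_pos: [0.4605, -0.0742, 0.0952]
eef_rot: [-3.141, -0.001, 2.812]
ft_force: [-0.1, -0.2, -2.7]
gripper_width: 0.313
time: 19.72
tool_pos: [0.4603, -0.0742, 0.1752]
eef_rot: [-3.141, -0.001, 2.811]
ft_force: [-0.5, -0.7, -1.9]
gripper_width: 0.314
time: 20.13
tool_pos: [0.4601, -0.0743, 0.2551]
eef_rot: [-3.142, -0.001, 2.811]
ft_force: [1.2, 0.6, -2.8]
gripper_width: 0.312
joints [-0.63  0.12  0.78  2.02 -0.1   1.03  1.43] delta rows (x,y,z in 20mm) [-3.85 -5.69  0.25] rz rows 15.69
```

```bash
python3 -m pendant '[{"dx":0,"dy":-0.5,"dz":0,"rx":0,"ry":0,"rz":0},{"dx":-0.6,"dy":-0.9,"dz":0,"rx":0,"ry":0,"rz":0},{"dx":-0.65,"dy":-0.9,"dz":0,"rx":0,"ry":0,"rz":0},{"dx":-0.65,"dy":-0.9,"dz":0,"rx":0,"ry":0,"rz":0},{"dx":-0.65,"dy":-0.9,"dz":0,"rx":0,"ry":0,"rz":0}]' && python3 -m pendant '[{"dx":-0.65,"dy":-0.9,"dz":0,"rx":0,"ry":0,"rz":0},{"dx":-0.65,"dy":-0.7,"dz":0,"rx":0,"ry":0,"rz":0},{"dx":0,"dy":0,"dz":0,"rx":0,"ry":0,"rz":0.7},{"dx":0,"dy":0,"dz":0,"rx":0,"ry":0,"rz":0.8},{"dx":0,"dy":0,"dz":0,"rx":0,"ry":0,"rz":0.8}]' && python3 -m pendant '[{"dx":0,"dy":0,"dz":0,"rx":0,"ry":0,"rz":0.8},{"dx":0,"dy":0,"dz":0,"rx":0,"ry":0,"rz":0.8},{"dx":0,"dy":0,"dz":0,"rx":0,"ry":0,"rz":0.8},{"dx":0,"dy":0,"dz":0,"rx":0,"ry":0,"rz":0.8},{"dx":0,"dy":0,"dz":0,"rx":0,"ry":0,"rz":0.8}]'
python3 dl.py '[.496,-.207,.25]' 71.2
```

```text
time: 20.55
tool_pos: [0.4816, -0.1697, 0.2534]
eef_rot: [-3.141, -0.002, 2.811]
ft_force: [0.4, 0.1, -2.7]
gripper_width: 0.317
time: 20.97
tool_pos: [0.4954, -0.2082, 0.2532]
eef_rot: [-3.14, -0.002, 2.576]
ft_force: [1.2, 0.0, -2.6]
gripper_width: 0.314
time: 21.38
tool_pos: [0.4955, -0.2075, 0.2533]
eef_rot: [-3.14, -0.001, 2.177]
ft_force: [-0.4, -0.5, -1.8]
gripper_width: 0.311
joints [-0.45  0.33  0.98  1.89 -0.31  1.09  1.25] delta rows (x,y,z in 20mm) [0.01 0.03 0.17] rz rows 9.34
```

```bash
python3 -m pendant '[{"dx":0,"dy":0,"dz":0,"rx":0,"ry":0,"rz":0.9},{"dx":0,"dy":0,"dz":0,"rx":0,"ry":0,"rz":0.9},{"dx":0,"dy":0,"dz":0,"rx":0,"ry":0,"rz":0.9},{"dx":0,"dy":0,"dz":0,"rx":0,"ry":0,"rz":0.9},{"dx":0,"dy":0,"dz":0,"rx":0,"ry":0,"rz":0.9}]'
python3 dl.py '[.496,-.207,.25]' 71.2
```

```text
time: 21.8
tool_pos: [0.4956, -0.2074, 0.2534]
eef_rot: [-3.14, -0.0, 1.726]
ft_force: [0.0, 0.8, -1.5]
gripper_width: 0.312
joints [-0.53  0.38  1.1   1.89 -0.37  1.11  0.87] delta rows (x,y,z in 20mm) [0.02 0.02 0.17] rz rows 4.84
```

```bash
python3 -m pendant '[{"dx":0,"dy":0,"dz":0.5,"rx":0,"ry":0,"rz":0},{"dx":0,"dy":0,"dz":0.7,"rx":0,"ry":0,"rz":0},{"dx":0,"dy":0,"dz":0.7,"rx":0,"ry":0,"rz":0.6},{"dx":0,"dy":0,"dz":0.1,"rx":0,"ry":0,"rz":0.8},{"dx":0,"dy":0,"dz":0,"rx":0,"ry":0,"rz":0.8}]'
python3 dl.py '[.496,-.207,.21]' 71.2
python3 -m pendant '[{"dx":0,"dy":0,"dz":0,"rx":0,"ry":0,"rz":0.8},{"dx":0,"dy":0,"dz":0,"rx":0,"ry":0,"rz":0.8},{"dx":0,"dy":0,"dz":0,"rx":0,"ry":0,"rz":0.8},{"dx":0,"dy":0,"dz":0,"rx":0,"ry":0,"rz":0.2},{"dx":0,"dy":0,"dz":0,"rx":0,"ry":0,"rz":0}]'
python3 dl.py '[.496,-.207,.115]' 71.2
python3 - <<'E'
from h import *
s=env.get_state();p,d,c=cap("wrist");P=cloud(d,c).reshape(-1,3);t=s['tool_pos']
Q=P[(np.hypot(P[:,0]-t[0],P[:,1]-t[1])<.05)&(P[:,2]>t[2]+.005)&(P[:,2]<t[2]+.022)&(p.reshape(-1,3).min(1)>140)]
if len(Q)>20:print(len(Q),cv2.minAreaRect((Q[:,:2]*1000).astype(np.float32)),np.median(Q[:,2])-t[2])
p2,_,_=cap("scene")
cv2.imwrite("pics/w5.png",np.hstack([cv2.resize(p2[100:240,210:330],(400,467)),cv2.resize(p,(400,467))])[...,::-1])
E
```

```text
time: 22.22
tool_pos: [0.495, -0.2067, 0.2119]
eef_rot: [-3.137, -0.001, 1.51]
ft_force: [0.3, 0.8, -2.0]
gripper_width: 0.316
joints [-0.51  0.45  1.11  1.94 -0.47  1.05  0.74] delta rows (x,y,z in 20mm) [-0.01  0.05  0.1 ] rz rows 2.67
time: 22.63
tool_pos: [0.4961, -0.207, 0.2133]
eef_rot: [-3.14, 0.001, 1.254]
ft_force: [-0.4, -0.1, -3.0]
gripper_width: 0.315
joints [-0.55  0.49  1.18  1.94 -0.52  1.07  0.54] delta rows (x,y,z in 20mm) [-0.   -0.    4.92] rz rows 0.11
7654 ((494.7616271972656, -209.25372314453125), (61.26717758178711, 29.223155975341797), 72.00276947021484) 0.01260946140028854
```

View pics/w5.png

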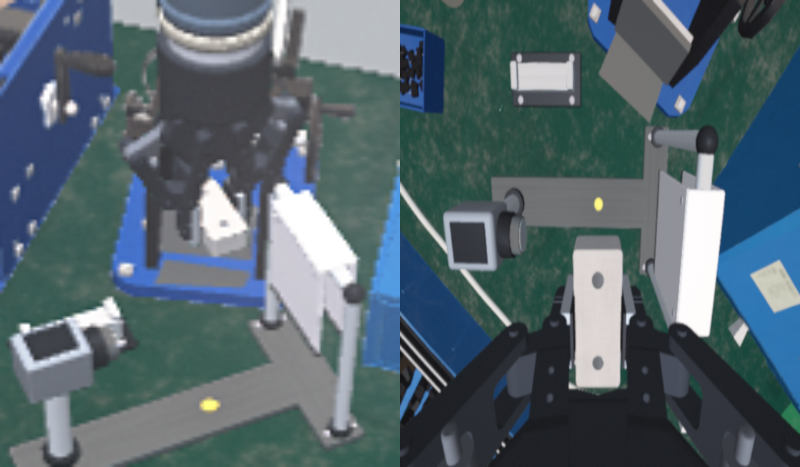

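The die is held level, with its middle on the tool axis and its top 13 mm above the TCP. The backdrop is still hanging, with clear space either side. I lower gently to 120 mm.

```bash
python3 -m pendant '[{"dx":0,"dy":0,"dz":0.4,"rx":0,"ry":0,"rz":0.11},{"dx":0,"dy":0,"dz":0.6,"rx":0,"ry":0,"rz":0},{"dx":0,"dy":0,"dz":0.6,"rx":0,"ry":0,"rz":0},{"dx":0,"dy":0,"dz":0.6,"rx":0,"ry":0,"rz":0},{"dx":0,"dy":0,"dz":0.6,"rx":0,"ry":0,"rz":0}]' && python3 -m pendant '[{"dx":0,"dy":0,"dz":0.6,"rx":0,"ry":0,"rz":0},{"dx":0,"dy":0,"dz":0.6,"rx":0,"ry":0,"rz":0},{"dx":0,"dy":0,"dz":0.4,"rx":0,"ry":0,"rz":0},{"dx":0,"dy":0,"dz":0.3,"rx":0,"ry":0,"rz":0},{"dx":0,"dy":0,"dz":0,"rx":0,"ry":0,"rz":0}]'
python3 dl.py '[.497,-.2055,.116]' 71.2
```

```text
time: 23.15
tool_pos: [0.4965, -0.2066, 0.1567]
eef_rot: [-3.14, -0.0, 1.241]
ft_force: [0.0, 0.6, -2.4]
gripper_width: 0.314
time: 23.57
tool_pos: [0.4964, -0.2067, 0.1192]
eef_rot: [-3.139, 0.0, 1.241]
ft_force: [-0.4, 0.8, -2.3]
gripper_width: 0.314
joints [-0.43  0.6   1.04  2.02 -0.66  0.91  0.64] delta rows (x,y,z in 20mm) [0.06 0.01 0.16] rz rows -0.02
```

```bash
python3 -m pendant '[{"dx":0.05,"dy":0,"dz":0.1,"rx":0,"ry":0,"rz":0},{"dx":0,"dy":0,"dz":0,"rx":0,"ry":0,"rz":0},{"dx":0,"dy":0,"dz":0,"rx":0,"ry":0,"rz":0},{"dx":0,"dy":0,"dz":0,"rx":0,"ry":0,"rz":0},{"dx":0,"dy":0,"dz":0,"rx":0,"ry":0,"rz":0}]' && python3 -m pendant '[{"dx":0,"dy":0,"dz":0,"rx":0,"ry":0,"rz":0},{"dx":0,"dy":0,"dz":0,"rx":0,"ry":0,"rz":0},{"dx":0,"dy":0,"dz":0,"rx":0,"ry":0,"rz":0},{"dx":0,"dy":0,"dz":0,"rx":0,"ry":0,"rz":0},{"dx":0,"dy":0,"dz":0,"rx":0,"ry":0,"rz":0}]'
python3 - <<'E'
from h import *
s=env.get_state();t=s['tool_pos'];print(t,s['eef_rot'],abs(s['qvel']).max())
p,d,c=cap("wrist");P=cloud(d,c).reshape(-1,3);w=p.reshape(-1,3).min(1)>140
def f(n,x,y,r,a,b):
    Q=P[w&(np.hypot(P[:,0]-x,P[:,1]-y)<r)&(P[:,2]>a)&(P[:,2]<b)];print(n,len(Q),cv2.minAreaRect((Q[:,:2]*1000).astype(np.float32)),np.median(Q[:,2]))
f('die',t[0],t[1],.045,.122,.138);f('backdrop',.5765,-.2343,.05,.168,.182)
p2,_,_=cap("scene")
cv2.imwrite("pics/w6.png",np.hstack([cv2.resize(p2[100:240,210:330],(400,467)),cv2.resize(p,(400,467))])[...,::-1])
E
```

```text
time: 23.98
tool_pos: [0.4976, -0.206, 0.1189]
eef_rot: [3.141, -0.0, 1.241]
ft_force: [0.6, -0.4, -2.3]
gripper_width: 0.316
time: 24.4
tool_pos: [0.4973, -0.206, 0.1185]
eef_rot: [3.142, -0.0, 1.241]
ft_force: [-0.5, -0.1, -2.2]
gripper_width: 0.312
[ 0.49732904 -0.20598401  0.11847539] [ 3.14159222e+00 -6.10897713e-05  1.24080327e+00] 0.0026843143008788884
die 7662 ((495.9067687988281, -208.05804443359375), (60.53388214111328, 29.28812599182129), 71.14305114746094) 0.1310730140227359
backdrop 8315 ((574.1998291015625, -218.9609375), (68.67243957519531, 23.23575782775879), 84.9177474975586) 0.17266867502505598
```

View pics/w6.png

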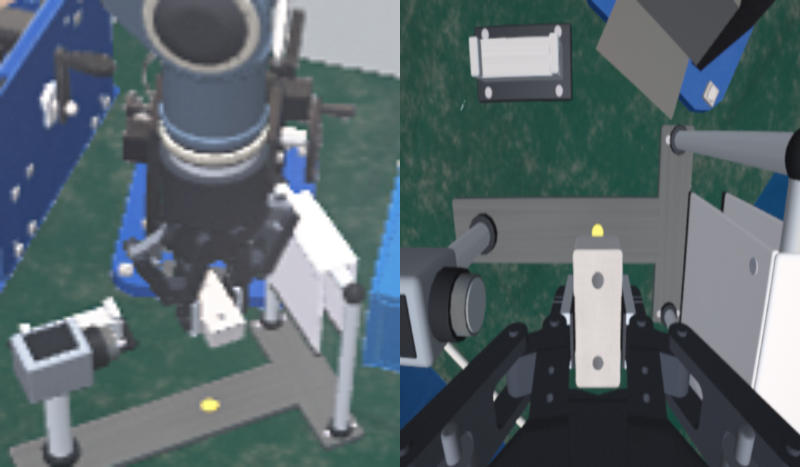

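The die's middle measures (0.496, -0.208, 0.122), level, with its long axis at 71.1° against the bar's 71.4°. In the scene half the right knuckle (≈285,205) appears close to the backdrop, so I measure that gap.

```bash
python3 - <<'E'
from h import *
a=np.radians(-18.6);ex=np.array([np.cos(a),np.sin(a)]);ey=np.array([-np.sin(a),np.cos(a)])
for n in("scene","top","wrist"):
    p,d,c=cap(n);P=cloud(d,c).reshape(-1,3);v=P[:,:2]-[.496,-.207];x=v@ex*1000;y=v@ey*1000;br=p.reshape(-1,3).min(1)
    for z0 in(.12,.14,.16,.17,.18,.19,.20,.22):
        k=(P[:,2]>z0)&(P[:,2]<z0+.012)&(abs(y)<45)&(abs(x)<110)&(br<90);
        if k.sum()>3:print(n,z0,'dark x',x[k].min().round(),np.percentile(x[k],98).round(),x[k].max().round(),k.sum())
    k=(P[:,2]>.165)&(P[:,2]<.182)&(abs(y)<60)&(x>55)&(x<115)&(br>150)
    if k.sum()>9:print(n,'backdrop x',x[k].min().round(1),x[k].max().round(1),'y',y[k].min().round(1),y[k].max().round(1),np.median(P[k,2]).round(4))
E
```

```text
scene 0.12 dark x -100.0 28.0 29.0 52
scene 0.14 dark x -37.0 37.0 37.0 34
scene 0.16 dark x -50.0 47.0 48.0 98
scene 0.17 dark x -54.0 51.0 53.0 100
scene 0.18 dark x -59.0 58.0 59.0 111
scene 0.19 dark x -64.0 60.0 64.0 117
scene 0.2 dark x -64.0 60.0 62.0 164
scene 0.22 dark x -39.0 36.0 37.0 31
scene backdrop x 69.8 100.8 y -57.8 59.0 0.1715
top 0.12 dark x -100.0 -91.0 -91.0 18
top 0.16 dark x -39.0 -24.0 -24.0 14
top 0.17 dark x -40.0 -23.0 -23.0 6
top 0.2 dark x -65.0 -33.0 -30.0 7
top 0.22 dark x -41.0 -35.0 -35.0 15
top backdrop x 78.3 98.5 y -59.7 -17.4 0.1728
wrist 0.12 dark x -110.0 26.0 70.0 2679
wrist 0.14 dark x -110.0 34.0 41.0 1365
wrist 0.16 dark x -52.0 49.0 54.0 8018
wrist 0.17 dark x -57.0 54.0 59.0 8785
wrist 0.18 dark x -61.0 58.0 63.0 14137
wrist 0.19 dark x -64.0 61.0 67.0 16531
wrist 0.2 dark x -60.0 60.0 63.0 7522
wrist backdrop x 68.7 97.3 y -17.3 58.6 0.1726
```

The knuckles clear the backdrop by more than 10 mm below its top, and everything is still, so I hand in.

```bash
python3 -c "
from plant import env
s=env.get_state();print(s['time'],s['tool_pos'],s['gripper_width'],s['ft_force']);print(env.hand_in())"
```

```text
24.65 [ 0.49730818 -0.20596429  0.11845846] 0.31380221492336846 [ 0.2544272  -0.54288977 -2.7508713 ]
the job is handed in; nothing more can be done
None
```

I hung the backdrop over the middle of the bar and let go. I then lifted the die, turned it a quarter turn, held it above the yellow dot and handed in at 24.7 s of robot time. The hand-in reports no verdict.

**Die:** its middle measured about (0.496, -0.208, 0.122) m, against a target of (0.496, -0.207, 0.120). The gripper was level, and the die's long axis was 0.3° off the bar's. It was steady, with about 2.3–2.8 N of weight showing and the fingers stopped on it.

**Backdrop:** just after release it sat within about 1 mm of the bar's middle across and upright, its top at about 0.173 m against the expected 0.174. It was still on the bar at the end. The closest part of the gripper was about 10 mm away from it.

**Checks that did not settle anything:**
- The last close-up fit of the backdrop was cut off by the search area I had set, so I could not use it. The wider re-measurement gave its position across the bar, but not along it, because it caught the bar's ends too.
- The earlier fits along the bar, from just after release, also included part of the bar. Centring along it was judged from the picture and from where the gripper let go.
- I did not re-measure the step gauge, star knob and bottle at the end. The arm never came near them at table height.

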